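# Hold the offcut bin's flap open with its lever

## Task

Hold the offcut bin open: first push the brass hold-down weight along with the fingertips, without lifting or tipping it, until it is wholly off the steel flap and stands on the bin's plywood deck. Then press the red long end of the lever all the way down to its stop, so that the lever alone raises the flap (do not touch the flap itself while it is up), and finish while still holding the lever down and the weight let go. Leave everything else where it stands.

Things in the scene. Friction and masses are not known exactly. Their poses are not given: they have to be found in the camera images.
- offcut_bin: Fixed grey offcut bin, 160 mm (x) by 250 mm (y), 90 mm high, with a lever stand at its +y end. Origin: on the table, straight below the flap's hinge line, half-way across x. Its y axis runs from the deck over the flap to the lever. Steel flap: y 1 to 156 mm, x -70 to 70 mm, its top at z = 90 mm when closed. Lever pivot: y = 205 mm, z = 84.5 mm. Bin yaw is within 0.3 rad.
- deck (a point): Middle of the fixed plywood deck's upper face, 90 mm above the table and level with the closed flap, at y = -64 mm in the bin's frame. The deck measures 166 mm (bin x) by 128 mm (bin y: -128 to 0 mm).
- flap (a joint): Heavy steel trapdoor flap (140 x 155 x 10 mm, about 2 kg), hinged along x at the bin's y = 0, z = 85 mm; the free edge, with a yellow stripe, is towards the lever. 0 = closed and level, grows as the free edge rises (rad); about 0.25 with the lever fully down. Falls shut when the lever is let go.
- lever (a joint): Aluminium lever (24 mm wide, 14 mm thick) along the bin's y axis; short end (60 mm from the pivot) under the flap's free edge, red paddle 165 mm from the pivot on the long end. 0 = at rest, sloping up 0.32 rad towards the paddle; grows as the paddle goes down (rad); 0.64 = on its stop, sloping down 0.32 rad. Takes about 2 to 6 N; comes back up when let go.
- paddle (a point): Middle of the upper face of the red paddle (45 mm across, 50 mm along the lever) on the lever's long end. At rest about 144 mm above the table, at the stop about 40 mm.
- weight_mid (a point): Middle of the brass hold-down weight's block, 20 mm above its underside: a square block 56 x 56 mm and 40 mm high, about 0.7 kg, with a black knob on top (22 mm wide, up to 66 mm above the underside). It starts standing on the flap. x and y axes square to its sides, z up.
- weight: The same hold-down weight; origin at the centre of its underside.
- tape_roll: Bystander: roll of blue tape, 90 mm across, 24 mm high; origin at the centre of its underside.
- glue_bottle: Bystander: white glue bottle, 52 mm across, 130 mm high; origin at the centre of its underside.
- pencil_cup: Bystander: blue cup of pencils, 72 mm across, about 155 mm high; origin at the centre of its underside.
- snowflake_a: Bystander: plywood snowflake, 80 mm across, 6 mm thick; origin at the centre of its underside.
- snowflake_b: Bystander: plywood snowflake, 72 mm across, 6 mm thick; origin at the centre of its underside.
- wrench: Bystander: open-ended steel wrench, 160 mm long, lying flat; origin at the centre of its underside.
- red_tray: Bystander: small red open tray, 100 x 80 mm, 50 mm high; origin at the centre of its underside.
There are look-alikes about, which are no part of the job. Of the things that look like the weight, the smallest one is meant.

How it is judged:
By the outcome, as a careful person would: the job done as asked, in the order asked, and still so for the second after the job is handed in, while the arm keeps its last pose, push and grip.
It also fails if it takes over 45 s, if anything falls off the work surface, if the arm or the gripper's body presses on something with over 40 N, if the wrist force passes 120 N, or if a joint passes its speed limit or range.

## Robot

A 6-joint arm with a two-finger parallel gripper is mounted at the origin on the work surface. World frame = base frame: x ahead of the robot, y to its left, z up, the work surface at z = 0. Lengths are in m, angles in rad, forces in N, time in s.
With the tool pointing down it reaches from about 0.35 to 0.975 m from the base axis. Payload 4.9 kg.
Tool frame: the origin (TCP) lies on the centre line of the jaws, within the pads' length; the fingertips stand 11 mm ahead of it and the grasp point (between the pads) lies 8 mm behind it; z points along the fingers, y is the direction in which the jaws open and shut (so a half turn about z gives the same grasp; the last joint's range is limited). The gripper opens to 85 mm and grips with 20 to 120 N. Pads are 22 mm wide; open, the fingers measure 114 mm over their backs; the gripper's body (76 mm by 85 mm) begins 54 mm behind the grasp point. The pads swing forward as they close: fully open they stand 13 mm farther back than shut.
Start: joints at [-1.392, 0.053, 1.613, -0, 1.476, -0.119], TCP at [0.183, -0.597, 0.242] pointing down, gripper open.
Joint ranges: [-3.01, 3.01], [-1.01, 2.22], [0.06, 2.58], [-1.02, 4.17], [0.09, 2.62], [-3.14, 3.14]. Speed limits (rad/s): [2.57, 2.57, 3.14, 3.14, 3.14, 3.14].

## Interface

Orientations are given as a rotation vector (axis times angle).
In Python, from station import ctrl gives the robot as it stands.
- The arm moves only by the shell command python3 -m crank 'ROWS' [OPENING] [FORCE]. ROWS is JSON, a list of rows, each an object of numbers: "x", "y", "z": the shift along the tool's x, y, z as a fraction of full scale; "roll": the turn about the tool's z as a fraction of full scale. In form: [{"x": .., "y": .., "z": .., "roll": ..}, ...]. A call has 1 to 10 rows; each row shifts and turns the commanded pose from where the row before left it, along the tool's axes as they then stand; what a row does not reach is not made up. Full scale, the value 1, is 0.06 m for a shift and 0.12 rad for a turn. A row lasts 1/8 s, in which the tool goes at most 62.5 mm and 10.7 degrees, less where a joint would pass 70% of its speed; a pose out of reach is approached as far as the arm can. A call with a number of a shift or a turn outside -1 to 1 is refused whole. A call with a gripper value outside its range is refused whole. OPENING is the closure, from 0 (fully open) to 1 (shut), set as the call begins (- or left out, the last holds). The fingers move at their own pace and stop on an object; FORCE is the grip in N (left out, the last holds). Time passes only in rows, so rows that do not move let the fingers close. It gives the time, the measured TCP pose, the force and the opening at its end, in the units of the state.
- ctrl.get_obs(): the state, without advancing time (a new reading comes with each control period).
- ctrl.get_image(name): name is "scene" or "top" or "wrist"; returns a dict with "img" (420x560x3 uint8, red, green, blue), "K" (3x3 intrinsics, pixels), "rvec" (rotation vector, rad) and "tvec" (3), from world to camera coordinates, as OpenCV has them. Camera axes: x right, y down, z forward; pixel columns grow to the right and rows downward; lengths in m; the calibration is good to about 2 mm. A picture is of the moment at which its call begins. There is no depth.
- ctrl.finish_job(): hands the job in, once; it reports no verdict.
The state is a dict: "t": time; "q": joint angles; "dq": joint speeds; "effort": joint torques, N m; "tool_pos": TCP position; "tool_rot": TCP orientation; "contact_force": force on the tool from outside, world axes, zero at the start; "wrist_torque": the same for the moment, N m; "opening": finger opening in m.
Only numpy, scipy, OpenCV 4.12 (cv2) and the standard library are available. Lean on these libraries where they do the work, as an engineer would, in place of code of your own. Each camera call takes 0.05 s, during which the arm holds its last target.

## Working session

There is one attempt and no reset: what is moved stays moved. The work goes in short steps, Python scripts to look and compute and a shell command to move; the robot and the scene stay as the last step left them, time stands still between calls to the robot, and variables do not carry over. Pictures are saved under pics/ and viewed, and the job is handed in when it is done.

```bash
ls; mkdir -p pics
python3 - <<'E'
from station import ctrl
import cv2
o=ctrl.get_obs(); print({k:o[k] for k in ('t','tool_pos','tool_rot','contact_force','opening')})
for n in ("scene","top","wrist"):
    d=ctrl.get_image(n); cv2.imwrite(f"pics/{n}0.png",d["img"][:,:,::-1]); print(n,d["K"],d["rvec"],d["tvec"])
E
```

```text
pics
{'t': 0.0, 'tool_pos': array([ 0.18327872, -0.59688924,  0.2410492 ]), 'tool_rot': array([-3.10476677e+00, -4.65775325e-01,  1.29224840e-04]), 'contact_force': array([-0.67136854, -0.75451195, -0.57142438]), 'opening': 0.0854539022067655}
scene [[450.9325252    0.         285.01633573]
 [  0.         450.9325252  206.88576088]
 [  0.           0.           1.        ]] [ 2.22519625  0.67111492 -0.28568043] [-0.41652898 -0.13330792  1.40809925]
top [[465.7060023    0.         284.94813932]
 [  0.         465.7060023  199.34482995]
 [  0.           0.           1.        ]] [ 2.11276218 -2.10626179  0.22192134] [-0.05257903  0.5519449   1.11462902]
wrist [[334.6908951    0.         278.46194618]
 [  0.         334.6908951  214.78665218]
 [  0.           0.           1.        ]] [-2.313982    1.70914973  0.27366362] [-0.6244213  -0.04080348  0.37973857]
```

View pics/scene0.png

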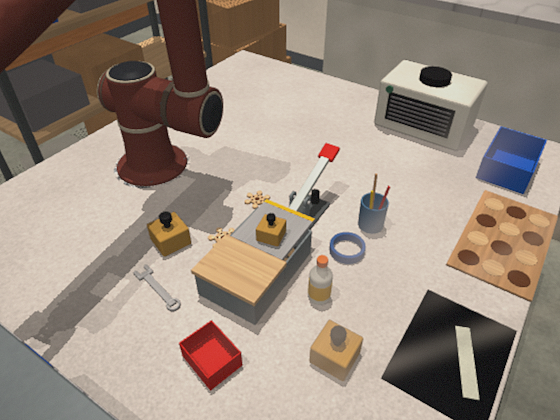

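View pics/top0.png

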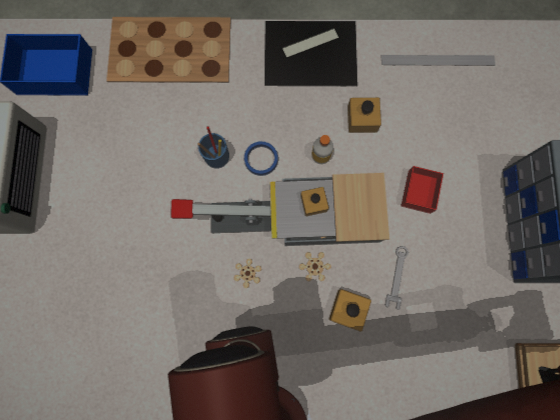

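View pics/wrist0.png

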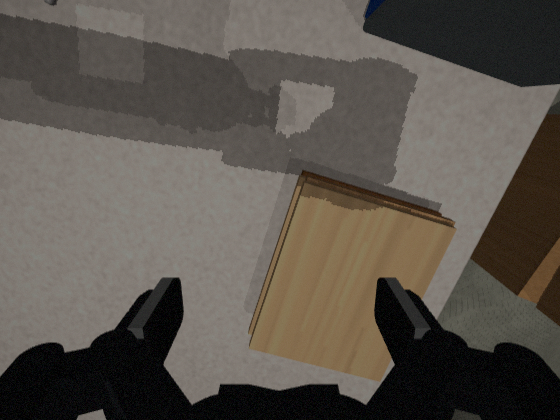

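The scene view shows three brass blocks with knobs: (272,229) standing on the flap, (169,232) on the table and (336,349) on the table. In the top view they are at (315,200), (350,310) and (365,115). The smallest is the one on the flap. The paddle is at top (181,209) / scene (328,152), and the deck is at top (360,207).

```bash
cat > h.py <<'E'
import numpy as np, cv2
from station import ctrl
def cam(n):
    d=ctrl.get_image(n); R,_=cv2.Rodrigues(np.array(d["rvec"],float)); return d["img"],np.array(d["K"]),R,np.array(d["tvec"],float)
def ray(c,uv):
    _,K,R,t=c; v=R.T@np.linalg.inv(K)@np.array([uv[0],uv[1],1.]); return -R.T@t, v/np.linalg.norm(v)
def onz(c,uv,z):
    o,v=ray(c,uv); return o+v*(z-o[2])/v[2]
def tri(c1,u1,c2,u2):
    o1,v1=ray(c1,u1);o2,v2=ray(c2,u2)
    s=np.linalg.lstsq(np.c_[v1,-v2],o2-o1,rcond=None)[0]
    a=o1+s[0]*v1;b=o2+s[1]*v2; return (a+b)/2,np.linalg.norm(a-b)*1000
def proj(c,p):
    _,K,R,t=c; q=K@(R@np.asarray(p)+t); return q[:2]/q[2]
def crop(c,name,x0,y0,x1,y1,f):
    cv2.imwrite(name,cv2.resize(c[0][y0:y1,x0:x1,::-1],None,fx=f,fy=f,interpolation=cv2.INTER_CUBIC))
E
python3 - <<'E'
from h import *
np.set_printoptions(precision=4,suppress=True)
T=cam("top");S=cam("scene")
crop(T,"pics/tc.png",160,160,400,260,3)
crop(S,"pics/sc.png",185,135,345,320,3.2)
for n,c in (("top",T),("scene",S)):
    h=cv2.cvtColor(c[0],cv2.COLOR_RGB2HSV)
    for nm,lo,hi in (("brass",(12,120,70),(24,255,255)),("red",(0,160,100),(6,255,255)),("yellow",(22,180,120),(32,255,255)),("black",(0,0,0),(179,255,28)),("wood",(10,60,130),(22,150,255))):
        m=cv2.inRange(h,lo,hi)
        k,l,st,ce=cv2.connectedComponentsWithStats(m)
        print(n,nm,[(tuple(st[i]),ce[i].round(1).tolist()) for i in range(1,k) if st[i][4]>60 and st[i][0]>150 and st[i][0]<390 and 90<st[i][1]<330])
E
```

```text
top brass [((np.int32(350), np.int32(98), np.int32(31), np.int32(30), np.int32(704)), [364.3, 112.5]), ((np.int32(312), np.int32(152), np.int32(18), np.int32(11), np.int32(79)), [320.1, 158.3]), ((np.int32(301), np.int32(187), np.int32(28), np.int32(28), np.int32(467)), [314.1, 200.5]), ((np.int32(330), np.int32(290), np.int32(41), np.int32(41), np.int32(951)), [350.0, 309.6])]
top red [((np.int32(172), np.int32(200), np.int32(21), np.int32(18), np.int32(364)), [181.6, 208.5])]
top yellow []
top black [((np.int32(214), np.int32(327), np.int32(48), np.int32(12), np.int32(257)), [237.4, 331.9])]
top wood [((np.int32(352), np.int32(98), np.int32(28), np.int32(27), np.int32(350)), [367.7, 114.7]), ((np.int32(333), np.int32(173), np.int32(56), np.int32(68), np.int32(3439)), [360.4, 206.4]), ((np.int32(303), np.int32(188), np.int32(22), np.int32(25), np.int32(126)), [311.3, 198.0]), ((np.int32(299), np.int32(252), np.int32(32), np.int32(29), np.int32(327)), [314.6, 265.6]), ((np.int32(234), np.int32(259), np.int32(28), np.int32(29), np.int32(287)), [247.4, 273.2])]
scene brass [((np.int32(
[... 823 characters left out ...]
(32), np.int32(356)), [411.6, 107.3]), ((np.int32(208), np.int32(100), np.int32(14), np.int32(26), np.int32(110)), [216.0, 112.8]), ((np.int32(311), np.int32(190), np.int32(8), np.int32(14), np.int32(79)), [314.9, 196.8]), ((np.int32(160), np.int32(215), np.int32(12), np.int32(13), np.int32(63)), [166.2, 221.7])]
scene wood [((np.int32(244), np.int32(190), np.int32(46), np.int32(19), np.int32(239)), [258.2, 199.0]), ((np.int32(191), np.int32(227), np.int32(96), np.int32(78), np.int32(3706)), [238.2, 266.2]), ((np.int32(308), np.int32(278), np.int32(25), np.int32(23), np.int32(291)), [319.1, 292.1]), ((np.int32(310), np.int32(320), np.int32(53), np.int32(61), np.int32(1673)), [333.9, 350.6])]
```

View pics/tc.png

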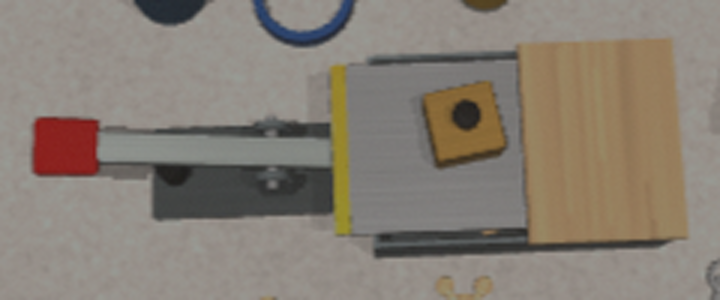

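View pics/sc.png

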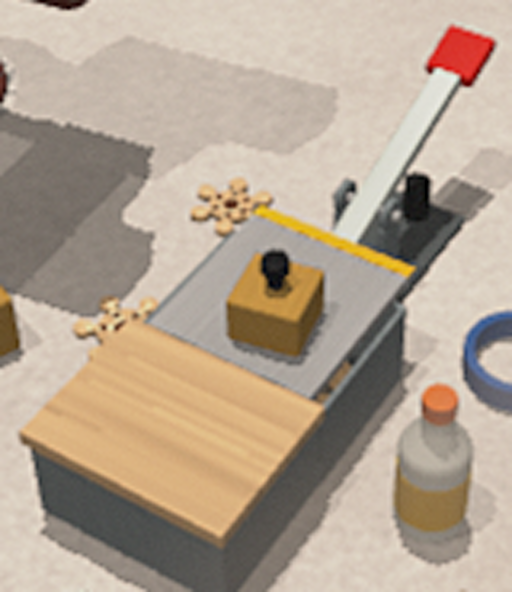

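Run:
```python
from h import *
np.set_printoptions(precision=4,suppress=True)
T=cam("top");S=cam("scene")
print("cams",ray(T,(280,210))[0],ray(S,(280,210))[0])
t=lambda x,y:(160+(x-1)/3,160+(y-1)/3)
s=lambda x,y:(185+(x-1)/3.2,135+(y-1)/3.2)
P={}
for n,a,b in (("deck+0",(518,43),(325,405)),("deck+f",(672,39),(222,537)),("deck-f",(687,238),(22,437)),("deck-0",(527,243),(108,335)),
  ("stripe+",(332,65),(414,270)),("stripe-",(340,235),(258,209)),("knob",(466,114),(275,262))):
    p,e=tri(T,t(*a),S,s(*b)); P[n]=p; print(n,p,round(e,1))
h=cv2.cvtColor(T[0],cv2.COLOR_RGB2HSV); h2=cv2.cvtColor(S[0],cv2.COLOR_RGB2HSV)
p,e=tri(T,(181.6,208.5),S,(328.9,151.2));print("paddle",p,e)
# fit bin pose on plane z=.09 from top view + scene
for c,f,g in((T,t,0),(S,s,1)):
    pts={"deck+0":((518,43),(325,405)),"deck+f":((672,39),(222,537)),"deck-f":((687,238),(22,437)),"deck-0":((527,243),(108,335))}
    W=np.array([onz(c,f(*v[g]),.09)[:2] for v in pts.values()])
    L=np.array([[.083,0],[.083,-.128],[-.083,-.128],[-.083,0]])
    M,_=cv2.estimateAffinePartial2D(L,W); 
    a=W-W.mean(0);b=L-L.mean(0); U,_,V=np.linalg.svd(b.T@a);R=(U@V).T; o=W.mean(0)-R@L.mean(0)
    print("bin",g,o,"yaw",np.arctan2(R[1,0],R[0,0]),"res",np.abs(W-(L@R.T+o)).max())
# weight top face plane z=.13
for c,f,q in((T,t,((424,97),(491,83),(506,147),(437,161))),(S,s,((229,298),(259,258),(325,282),(297,325)))):
    W=np.array([onz(c,f(*v),.13)[:2] for v in q]);print("wt",W.tolist(),W.mean(0),np.linalg.norm(W-np.roll(W,1,0),axis=1))
```

```text
cams [ 0.3064 -0.0529  1.2055] [ 0.9643 -0.7216  0.8505]
deck+0 [ 0.61   -0.1674  0.092 ] 1.7
deck+f [ 0.6147 -0.2947  0.0898] 2.5
deck-f [ 0.4502 -0.3009  0.0845] 2.7
deck-0 [ 0.4392 -0.1806  0.0761] 18.9
stripe+ [ 0.5913 -0.0143  0.0895] 1.1
stripe- [ 0.4509 -0.0219  0.0882] 1.5
knob [ 0.5366 -0.1202  0.1523] 1.1
paddle [0.5131 0.1906 0.14  ] 2.5350691014698286
bin 0 [ 0.5272 -0.1702] yaw 0.02982012434912832 res 0.0005227453689122252
bin 1 [ 0.5237 -0.1762] yaw 0.10813006321562495 res 0.011856489785234264
wt [[0.5546845626146841, -0.08898177922250707], [0.5662123558427385, -0.14205780733025414], [0.5146593760015091, -0.15308778759893135], [0.5033466977482774, -0.09894260959119747]] [ 0.5347 -0.1208] [0.0523 0.0543 0.0527 0.0553]
wt [[0.5174613987023803, -0.14912398931770998], [0.5112947154324445, -0.10358385018961458], [0.5649268156190996, -0.09775508907223984], [0.5722204711983458, -0.14433410910950362]] [ 0.5415 -0.1237] [0.055  0.046  0.0539 0.0471]
```

Candidates are top (315,200), about 54 mm wide on the flap; (350,310), about 40 px; and (365,115), about 33 px but on the table. The crop shows the smallest is the one on the flap, with its knob at z≈0.152, so I choose that one. The bin origin is ≈(0.527,-0.171) with yaw 0.03. The weight centre is ≈(0.537,-0.122) with yaw ≈0.2. Next I turn the tool so that the jaws lie across the push direction, with partial closure.

```bash
python3 -m crank '[{"z":-0.3,"roll":-1},{"z":-0.3,"roll":-1},{"roll":-1},{"roll":-1},{"roll":-1},{"roll":-1},{"roll":-1},{"roll":-1},{"roll":-1},{"roll":-1}]' 0.65 30; python3 -m crank '[{"roll":-1},{"roll":-1},{"roll":-0.25},{}]'
```

```text
validation failed for argument at $[0]...
validation failed for argument at $[0]...
```

```bash
cat >> h.py <<'E'
BO=np.array([.527,-.171]);BY=.03
def state():
    o=ctrl.get_obs(); R=cv2.Rodrigues(np.array(o["tool_rot"]))[0]
    print("t",round(o["t"],2),"pos",np.round(o["tool_pos"],4),"xang",round(np.arctan2(R[1,0],R[0,0]),3),"F",np.round(o["contact_force"],1),"open",round(o["opening"],4),"q",np.round(o["q"],2))
    return o,R
def delta(p):
    o,R=state(); d=R.T@(np.array(p)-o["tool_pos"]); print("tool delta full-scale units",np.round(d/.06,2)); return d
E
python3 - <<'E'
from h import *
# start of push: behind weight's +y side
w=np.array([.537,-.1215]); n=np.array([-np.sin(.2),np.cos(.2)])
p=w+n*(.028+.011+.03); print(p); delta([*p,.26])
E
```

```text
[ 0.52329182 -0.05387541]
t 0.35 pos [ 0.1834 -0.5973  0.242 ] xang 0.298 F [-0.3  0.2  0.6] open 0.0852 q [-1.39  0.05  1.61 -0.    1.48 -0.12]
tool delta full-scale units [ 8.07 -7.   -0.3 ]
```

```bash
python3 -m crank '[{"x":0,"y":0,"z":-0.3,"roll":-1},{"x":0,"y":0,"z":-0.3,"roll":-1},{"x":0,"y":0,"z":0,"roll":-1},{"x":0,"y":0,"z":0,"roll":-1},{"x":0,"y":0,"z":0,"roll":-1},{"x":0,"y":0,"z":0,"roll":-1},{"x":0,"y":0,"z":0,"roll":-1},{"x":0,"y":0,"z":0,"roll":-1},{"x":0,"y":0,"z":0,"roll":-1},{"x":0,"y":0,"z":0,"roll":-1}]' 0.65 30; python3 -m crank '[{"x":0,"y":0,"z":0,"roll":-1},{"x":0,"y":0,"z":0,"roll":-1},{"x":0,"y":0,"z":0,"roll":-0.25},{"x":0,"y":0,"z":0,"roll":0}]'
python3 - <<'E'
from h import *
delta([.523,-.054,.26])
E
```

```text
t: 1.6
tool_pos: [0.1834, -0.5974, 0.2782]
tool_rot: [-2.297, -2.143, -0.0]
contact_force: [-0.8, 0.4, 0.6]
opening: 0.0296
t: 2.1
tool_pos: [0.1834, -0.5975, 0.2783]
tool_rot: [-1.994, -2.428, -0.0]
contact_force: [0.6, 0.1, -0.1]
opening: 0.0299
t 2.1 pos [ 0.1834 -0.5975  0.2783] xang 1.767 F [ 0.6  0.1 -0.1] open 0.0299 q [-1.39  0.03  1.57  0.    1.54 -1.59]
tool delta full-scale units [7.78 7.31 0.31]
```

```bash
python3 -m crank '[{"x":0.5,"y":0.47,"z":0,"roll":0},{"x":0.5,"y":0.47,"z":0,"roll":0},{"x":0.5,"y":0.47,"z":0,"roll":0},{"x":0.5,"y":0.47,"z":0,"roll":0},{"x":0.5,"y":0.47,"z":0,"roll":0},{"x":0.5,"y":0.47,"z":0,"roll":0},{"x":0.5,"y":0.47,"z":0,"roll":0},{"x":0.5,"y":0.47,"z":0,"roll":0}]'; python3 -m crank '[{"x":0.5,"y":0.47,"z":0,"roll":0},{"x":0.5,"y":0.47,"z":0,"roll":0},{"x":0.5,"y":0.47,"z":0,"roll":0},{"x":0.5,"y":0.47,"z":0,"roll":0},{"x":0.5,"y":0.47,"z":0,"roll":0},{"x":0.5,"y":0.47,"z":0,"roll":0},{"x":0.5,"y":0.47,"z":0,"roll":0},{"x":0,"y":0,"z":0,"roll":0}]'
python3 - <<'E'
from h import *
delta([.523,-.054,.26])
W=cam("wrist");cv2.imwrite("pics/w1.png",W[0][:,:,::-1]); T=cam("top");crop(T,"pics/t1.png",160,140,400,300,3)
E
```

```text
t: 3.1
tool_pos: [0.3582, -0.3168, 0.2785]
tool_rot: [1.994, 2.427, -0.0]
contact_force: [-0.3, -0.6, 0.4]
opening: 0.0301
t: 4.1
tool_pos: [0.5108, -0.0715, 0.2783]
tool_rot: [-1.989, -2.432, -0.0]
contact_force: [-0.7, -1.0, 0.2]
opening: 0.0298
t 4.1 pos [ 0.5108 -0.0715  0.2783] xang 1.771 F [-0.7 -1.   0.2] open 0.0298 q [-0.28 -0.23  1.82  0.    1.55 -0.48]
tool delta full-scale units [0.25 0.26 0.31]
```

View pics/w1.png

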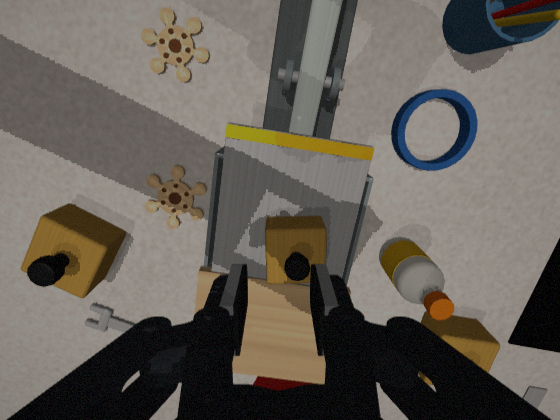

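Run:
```python
from h import *
W=cam("wrist");crop(W,"pics/w1c.png",190,180,390,300,4)
print(ray(W,(0,0))[0], [proj(W,[.537-.0*1,-.1215,z]) for z in (.09,.13)])
```

```text
[0.49399565 0.00420977 0.40954796] [array([295.48913411, 239.95627331]), array([297.5972373 , 256.64052608])]
```

View pics/w1c.png

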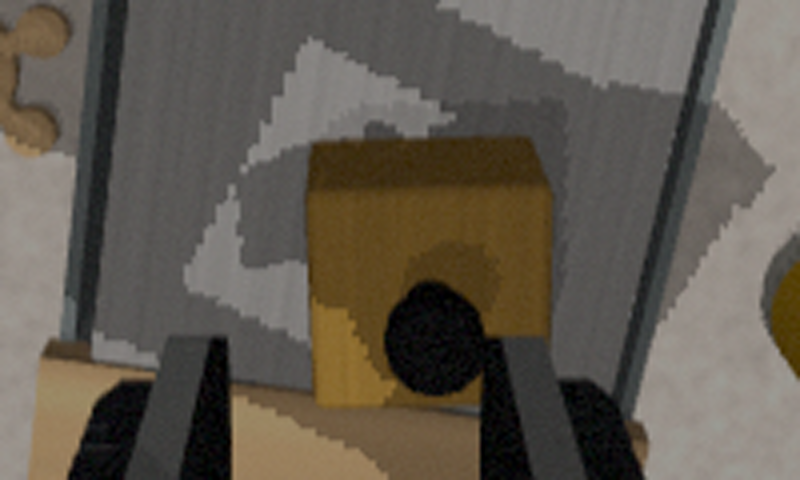

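Run:
```python
from h import *
W=cam("wrist"); f=lambda x,y:(190+(x-1.5)/4,180+(y-1.5)/4)
c=np.array([onz(W,f(*p),.13)[:2] for p in ((306,188),(551,186),(550,404),(315,405))]);b=np.array([onz(W,f(*p),.09)[:2] for p in ((311,142),(531,138))])
print("top",c.round(4).tolist(),c.mean(0)); print("base",b.round(4).tolist())
for a,d in ((c[0],c[1]),(c[3],c[2]),(b[0],b[1])): print(np.linalg.norm(d-a),np.arctan2(*(d-a)[::-1]))
d=np.array([.537,-.1215])
w=c.mean(0); n=np.array([-np.sin(.2),np.cos(.2)])
p=w+n*(.028+.011+.02);delta([*p,.26])
```

```text
top [[0.5032, -0.0989], [0.5564, -0.0878], [0.5693, -0.1407], [0.5152, -0.1518]] [ 0.53601926 -0.11978139]
base [[0.5034, -0.1012], [0.5574, -0.0894]]
0.054437580230622847 0.20515324744053542
0.05518099114272127 0.20123697610408667
0.055235544608477655 0.21559697673574604
t 4.3 pos [ 0.5098 -0.0741  0.2783] xang 1.766 F [ 0.7 -0.6 -0.1] open 0.0301 q [-0.29 -0.23  1.82 -0.    1.55 -0.48]
tool delta full-scale units [0.15 0.28 0.31]
```

```bash
python3 -m crank '[{"x":0.12,"y":0.14,"z":0,"roll":0},{"x":0.12,"y":0.14,"z":0,"roll":0},{"x":0,"y":0,"z":0.3,"roll":0},{"x":0,"y":0,"z":0.4,"roll":0},{"x":0,"y":0,"z":0.5,"roll":0},{"x":0,"y":0,"z":0.5,"roll":0},{"x":0,"y":0,"z":0.4,"roll":0},{"x":0,"y":0,"z":0.3,"roll":0},{"x":0,"y":0,"z":0.2,"roll":0},{"x":0,"y":0,"z":0,"roll":0}]'
python3 - <<'E'
from h import *
state()
W=cam("wrist");cv2.imwrite("pics/w2.png",W[0][:,:,::-1]); S=cam("scene");crop(S,"pics/s2.png",185,135,345,320,3.2)
E
```

```text
t: 5.55
tool_pos: [0.5232, -0.0559, 0.1213]
tool_rot: [-1.991, -2.428, 0.001]
contact_force: [-0.4, 0.2, -0.1]
opening: 0.0299
t 5.55 pos [ 0.5232 -0.0559  0.1213] xang 1.768 F [-0.4  0.2 -0.1] open 0.0299 q [-0.25 -0.08  1.95 -0.    1.27 -0.44]
```

View pics/w2.png

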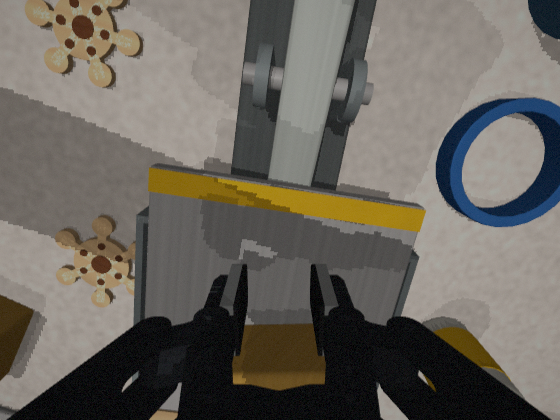

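View pics/s2.png

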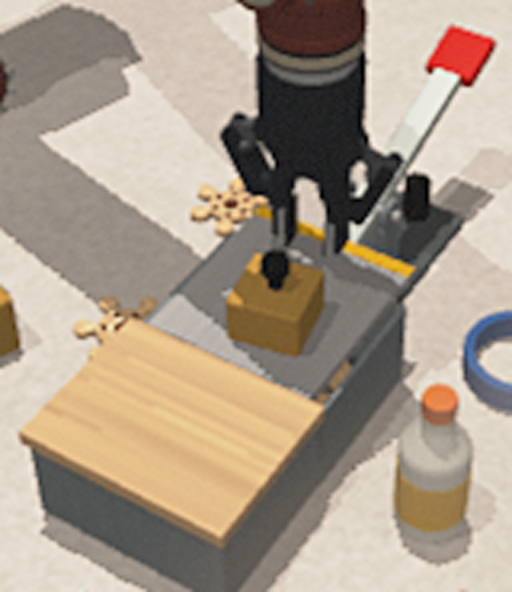

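The tips stand centred behind the block's +y face: wrist view (280,280), face at (280,335). I lower slightly and start the push.

```bash
python3 -m crank '[{"x":-0.1,"y":0,"z":0.1,"roll":0},{"x":-0.1,"y":0,"z":0,"roll":0},{"x":-0.1,"y":0,"z":0,"roll":0},{"x":-0.1,"y":0,"z":0,"roll":0},{"x":-0.08,"y":0,"z":0,"roll":0},{"x":-0.08,"y":0,"z":0,"roll":0},{"x":-0.08,"y":0,"z":0,"roll":0},{"x":-0.08,"y":0,"z":0,"roll":0}]'
python3 - <<'E'
from h import *
state()
T=cam("top");crop(T,"pics/t3.png",160,140,400,300,3); S=cam("scene");crop(S,"pics/s3.png",185,135,345,320,3.2)
E
```

```text
t: 6.65
tool_pos: [0.5321, -0.0968, 0.1166]
tool_rot: [-1.99, -2.427, -0.004]
contact_force: [-0.7, 7.4, 3.5]
opening: 0.03
t 6.65 pos [ 0.5321 -0.0968  0.1166] xang 1.768 F [-0.7  7.4  3.5] open 0.03 q [-0.32 -0.03  1.92  0.    1.26 -0.52]
```

View pics/s3.png

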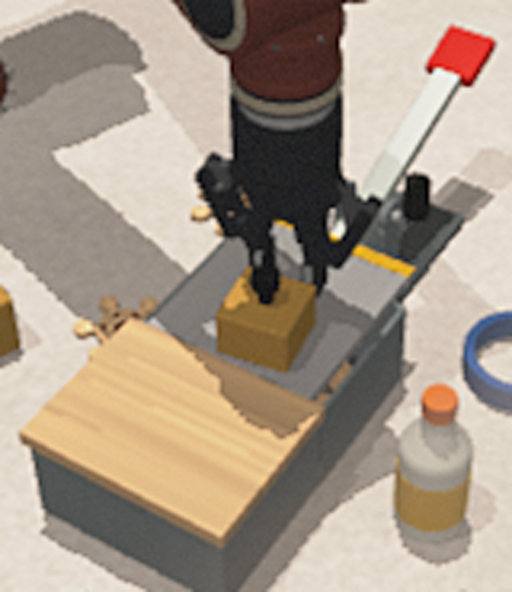

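```bash
python3 -m crank '[{"x":-0.08,"y":0,"z":0,"roll":0},{"x":-0.08,"y":0,"z":0,"roll":0},{"x":-0.08,"y":0,"z":0,"roll":0},{"x":-0.08,"y":0,"z":0,"roll":0},{"x":-0.08,"y":0,"z":0,"roll":0},{"x":-0.08,"y":0,"z":0,"roll":0},{"x":-0.08,"y":0,"z":0,"roll":0},{"x":-0.08,"y":0,"z":0,"roll":0}]'
python3 - <<'E'
from h import *
state()
S=cam("scene");crop(S,"pics/s4.png",185,135,345,320,3.2)
E
```

```text
t: 7.75
tool_pos: [0.5397, -0.1344, 0.1165]
tool_rot: [-1.99, -2.427, -0.004]
contact_force: [-1.3, 7.0, 3.0]
opening: 0.0296
t 7.75 pos [ 0.5397 -0.1344  0.1165] xang 1.768 F [-1.3  7.   3. ] open 0.0296 q [-0.38  0.    1.88  0.    1.26 -0.58]
```

View pics/s4.png

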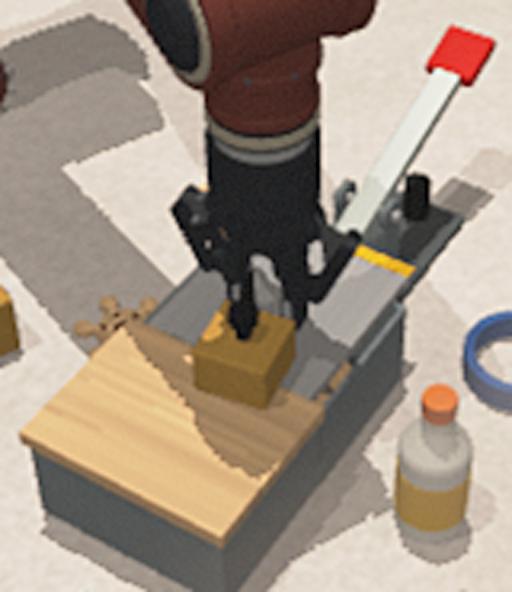

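The weight, scene crop (245,355), slides upright and is half over the seam. I keep pushing.

```bash
python3 -m crank '[{"x":-0.08,"y":0,"z":0,"roll":0},{"x":-0.08,"y":0,"z":0,"roll":0},{"x":-0.08,"y":0,"z":0,"roll":0},{"x":-0.08,"y":0,"z":0,"roll":0},{"x":-0.08,"y":0,"z":0,"roll":0},{"x":-0.08,"y":0,"z":0,"roll":0}]'; python3 -m crank '[{"x":-0.08,"y":0,"z":0,"roll":0},{"x":-0.08,"y":0,"z":0,"roll":0},{"x":-0.08,"y":0,"z":0,"roll":0},{"x":-0.08,"y":0,"z":0,"roll":0},{"x":-0.08,"y":0,"z":0,"roll":0},{"x":-0.08,"y":0,"z":0,"roll":0},{"x":0,"y":0,"z":0,"roll":0}]'
python3 - <<'E'
from h import *
state()
S=cam("scene");crop(S,"pics/s5.png",185,135,345,320,3.2)
E
```

```text
t: 8.55
tool_pos: [0.5453, -0.1625, 0.1165]
tool_rot: [-1.99, -2.427, -0.005]
contact_force: [-2.1, 8.9, 4.4]
opening: 0.0299
t: 9.43
tool_pos: [0.5511, -0.1914, 0.1165]
tool_rot: [-1.991, -2.427, -0.003]
contact_force: [-0.1, 6.2, 3.2]
opening: 0.0301
t 9.43 pos [ 0.5511 -0.1914  0.1165] xang 1.768 F [-0.1  6.2  3.2] open 0.0301 q [-0.46  0.07  1.82  0.    1.26 -0.66]
```

View pics/s5.png

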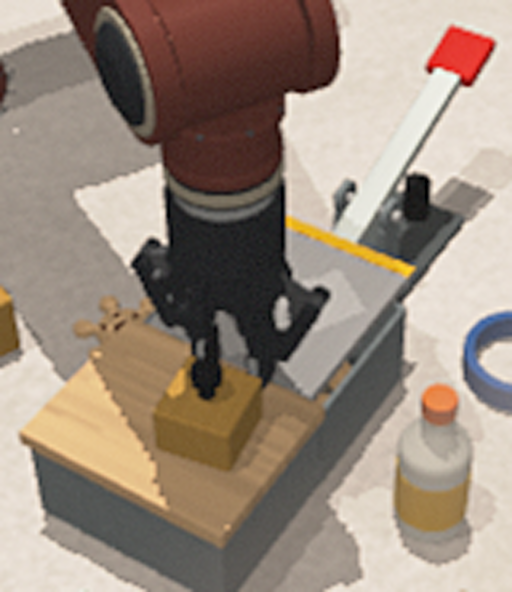

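```bash
python3 -m crank '[{"x":0.15,"y":0,"z":0,"roll":0},{"x":0.3,"y":0,"z":0,"roll":0},{"x":0.3,"y":0,"z":-0.2,"roll":0},{"x":0.3,"y":0,"z":-0.4,"roll":0},{"x":0.4,"y":0,"z":-0.5,"roll":0},{"x":0.5,"y":0,"z":-0.5,"roll":0},{"x":0.5,"y":0,"z":-0.4,"roll":0},{"x":0.5,"y":0,"z":-0.2,"roll":0},{"x":0.5,"y":0,"z":0,"roll":0},{"x":0,"y":0,"z":0,"roll":0}]' 1
python3 - <<'E'
from h import *
state()
T=cam("top");crop(T,"pics/t6.png",160,140,400,300,3); S=cam("scene");crop(S,"pics/s6.png",185,135,345,320,3.2)
W=cam("wrist");cv2.imwrite("pics/w6.png",W[0][:,:,::-1])
E
```

```text
t: 10.72
tool_pos: [0.51, 0.0126, 0.2494]
tool_rot: [1.987, 2.432, 0.001]
contact_force: [0.2, -0.6, -0.5]
opening: -0.0
t 10.72 pos [0.51   0.0126 0.2494] xang 1.771 F [ 0.2 -0.6 -0.5] open -0.0 q [-0.12 -0.23  1.87  0.    1.5  -0.32]
```

View pics/t6.png

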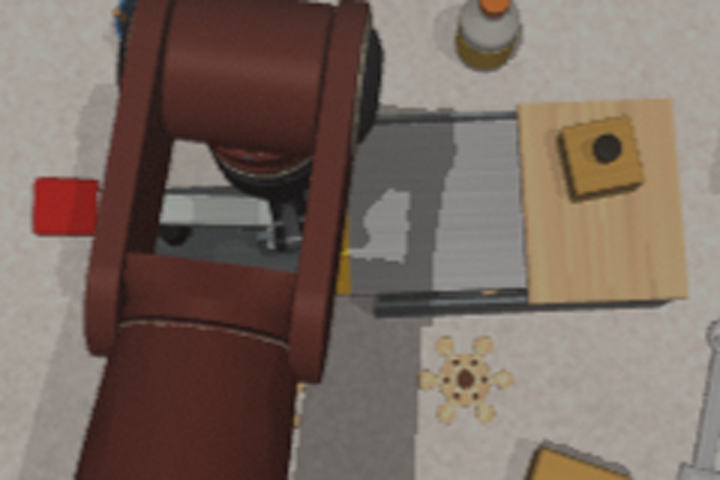

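View pics/s6.png

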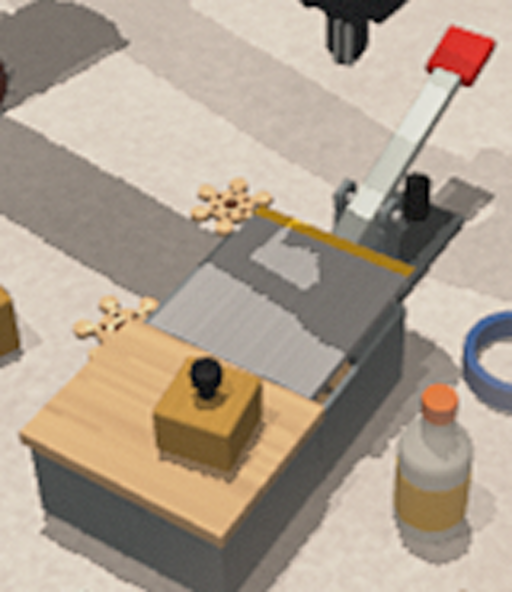

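View pics/w6.png

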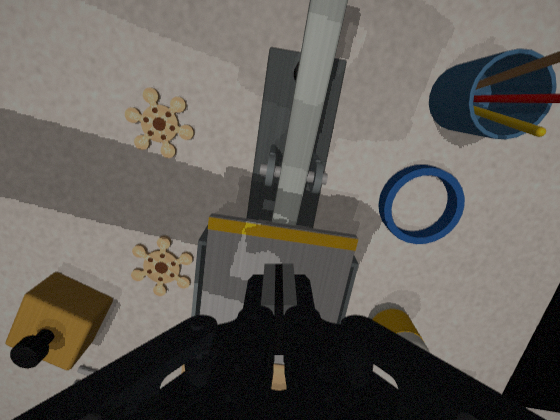

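The top view shows the whole weight on the deck: block left edge at crop x=558, seam at 520. It is upright and let go. Next is the lever.

Run:
```python
from h import *
delta([.515,.190,.21])
```

```text
t 10.88 pos [0.5104 0.0104 0.2485] xang 1.768 F [0.3 0.7 0.2] open 0.0002 q [-0.13 -0.23  1.87 -0.    1.5  -0.32]
tool delta full-scale units [2.92 0.66 0.64]
```

```bash
python3 -m crank '[{"x":0.4,"y":0.1,"z":0,"roll":0},{"x":0.5,"y":0.11,"z":0,"roll":0},{"x":0.5,"y":0.11,"z":0,"roll":0},{"x":0.5,"y":0.11,"z":0.1,"roll":0},{"x":0.5,"y":0.11,"z":0.2,"roll":0},{"x":0.5,"y":0.12,"z":0.2,"roll":0},{"x":0,"y":0,"z":0.1,"roll":0},{"x":0,"y":0,"z":0,"roll":0}]'
python3 - <<'E'
from h import *
delta([.515,.190,.16])
W=cam("wrist");cv2.imwrite("pics/w7.png",W[0][:,:,::-1]);S=cam("scene");crop(S,"pics/s7.png",185,85,385,285,3)
h=cv2.cvtColor(W[0],cv2.COLOR_RGB2HSV);m=cv2.inRange(h,(0,160,80),(6,255,255));k,l,st,ce=cv2.connectedComponentsWithStats(m)
i=1+st[1:,4].argmax();print(st[i],ce[i],onz(W,ce[i],.144))
E
```

```text
t: 11.88
tool_pos: [0.5152, 0.1879, 0.2116]
tool_rot: [-1.993, -2.428, 0.003]
contact_force: [-0.5, -0.2, 0.1]
opening: 0.0
t 11.88 pos [0.5152 0.1879 0.2116] xang 1.767 F [-0.5 -0.2  0.1] open 0.0 q [ 0.21 -0.11  1.82 -0.    1.43  0.02]
tool delta full-scale units [0.04 0.01 0.86]
[ 240  189   76   74 3948] [275.29711246 224.41514691] [0.51113416 0.19502696 0.144     ]
```

View pics/w7.png

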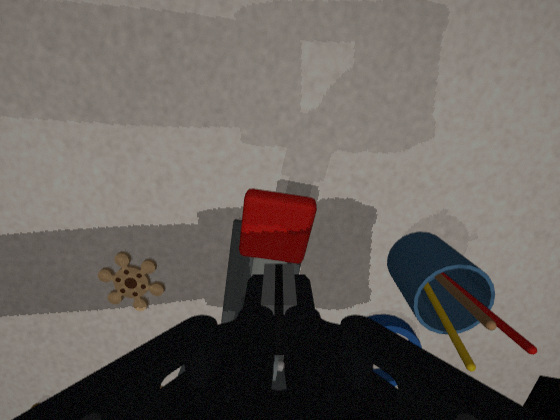

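View pics/s7.png

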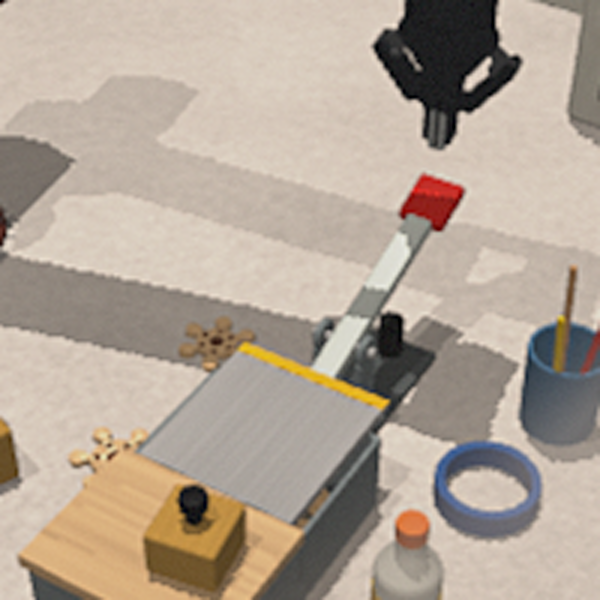

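The paddle lies right under the tips: wrist (275,224), measured at (0.511,0.195). I descend until contact.

```bash
python3 -m crank '[{"x":0.09,"y":-0.02,"z":0.15,"roll":0},{"x":0,"y":0,"z":0.2,"roll":0},{"x":0,"y":0,"z":0.2,"roll":0},{"x":0,"y":0,"z":0.15,"roll":0},{"x":0,"y":0,"z":0.15,"roll":0},{"x":0,"y":0,"z":0.15,"roll":0},{"x":0,"y":0,"z":0.15,"roll":0},{"x":0,"y":0,"z":0.15,"roll":0}]'
python3 - <<'E'
from h import *
state()
S=cam("scene");crop(S,"pics/s8.png",185,85,385,285,3)
E
```

```text
t: 12.98
tool_pos: [0.5135, 0.1942, 0.1343]
tool_rot: [1.992, 2.429, 0.002]
contact_force: [0.5, 1.8, 3.4]
opening: 0.0001
t 12.97 pos [0.5135 0.1942 0.1343] xang 1.768 F [0.5 1.8 3.4] open 0.0001 q [ 0.23 -0.04  1.89  0.    1.29  0.03]
```

View pics/s8.png

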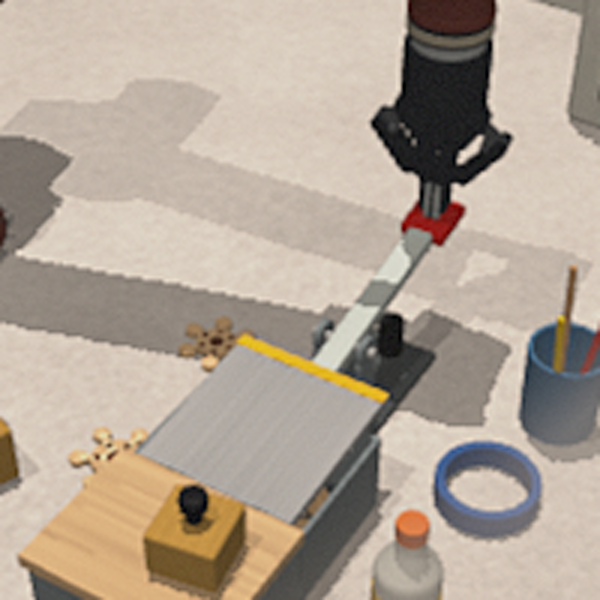

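The tips are on the paddle at crop (435,215) with about 3.4 N, and the flap is starting to lift. I press on.

```bash
python3 -m crank '[{"x":0,"y":0,"z":0.15,"roll":0},{"x":0,"y":0,"z":0.15,"roll":0},{"x":0,"y":0,"z":0.15,"roll":0},{"x":0,"y":0,"z":0.15,"roll":0},{"x":0,"y":0,"z":0.12,"roll":0},{"x":0,"y":0,"z":0.12,"roll":0},{"x":0,"y":0,"z":0.12,"roll":0},{"x":0,"y":0,"z":0.1,"roll":0}]'
python3 - <<'E'
from h import *
state()
S=cam("scene");crop(S,"pics/s9.png",185,85,385,285,3)
E
```

```text
t: 14.02
tool_pos: [0.513, 0.1933, 0.0702]
tool_rot: [1.992, 2.429, -0.002]
contact_force: [0.0, -1.2, 3.5]
opening: 0.0001
t 14.03 pos [0.513  0.1933 0.0702] xang 1.768 F [ 0.  -1.2  3.5] open 0.0001 q [ 0.23  0.04  1.93 -0.    1.17  0.03]
```

View pics/s9.png

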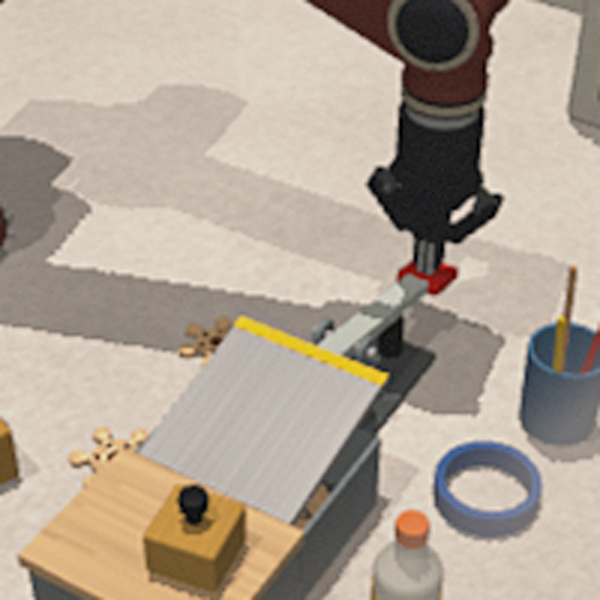

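```bash
python3 -m crank '[{"x":0,"y":0,"z":0.08,"roll":0},{"x":0,"y":0,"z":0.06,"roll":0},{"x":0,"y":0,"z":0.05,"roll":0},{"x":0,"y":0,"z":0,"roll":0}]'; python3 -m crank '[{"x":0,"y":0,"z":0.04,"roll":0},{"x":0,"y":0,"z":0,"roll":0}]';python3 -m crank '[{"x":0,"y":0,"z":0.03,"roll":0},{"x":0,"y":0,"z":0,"roll":0}]'
```

```text
t: 14.58
tool_pos: [0.5129, 0.194, 0.059]
tool_rot: [-1.992, -2.429, 0.0]
contact_force: [-0.4, -1.0, 2.1]
opening: -0.0001
t: 14.82
tool_pos: [0.5131, 0.194, 0.0568]
tool_rot: [-1.992, -2.429, -0.0]
contact_force: [-0.4, -1.3, 1.7]
opening: 0.0
t: 15.08
tool_pos: [0.5131, 0.194, 0.0551]
tool_rot: [1.992, 2.429, 0.0]
contact_force: [0.4, -0.3, 1.8]
opening: 0.0
```

```bash
python3 -m crank '[{"x":0,"y":0,"z":0.03,"roll":0},{"x":0,"y":0,"z":0,"roll":0}]'; python3 -m crank '[{"x":0,"y":0,"z":0.03,"roll":0},{"x":0,"y":0,"z":0,"roll":0}]';python3 -m crank '[{"x":0,"y":0,"z":0.03,"roll":0},{"x":0,"y":0,"z":0,"roll":0}]'
```

```text
t: 15.32
tool_pos: [0.5132, 0.194, 0.0535]
tool_rot: [1.992, 2.429, 0.0]
contact_force: [-0.1, -1.6, 3.2]
opening: -0.0
t: 15.58
tool_pos: [0.5134, 0.194, 0.0531]
tool_rot: [1.992, 2.429, -0.001]
contact_force: [-4.2, -1.7, 12.6]
opening: 0.0001
t: 15.82
tool_pos: [0.5136, 0.194, 0.0528]
tool_rot: [-1.992, -2.429, 0.002]
contact_force: [-8.4, -2.7, 20.6]
opening: 0.0
```

Run:
```python
from h import *
state()
S=cam("scene");crop(S,"pics/s10.png",185,85,385,285,3);cv2.imwrite("pics/s10f.png",S[0][:,:,::-1])
W=cam("wrist");cv2.imwrite("pics/w10.png",W[0][:,:,::-1]);T=cam("top");crop(T,"pics/t10.png",160,80,420,280,3);state()
```

```text
t 15.82 pos [0.5136 0.194  0.0528] xang 1.768 F [-8.4 -2.7 20.6] open 0.0 q [ 0.23  0.07  1.93 -0.    1.14  0.03]
t 15.97 pos [0.5136 0.194  0.0528] xang 1.768 F [-9.1 -4.2 21. ] open -0.0 q [ 0.23  0.07  1.93 -0.    1.14  0.03]
```

View pics/s10.png

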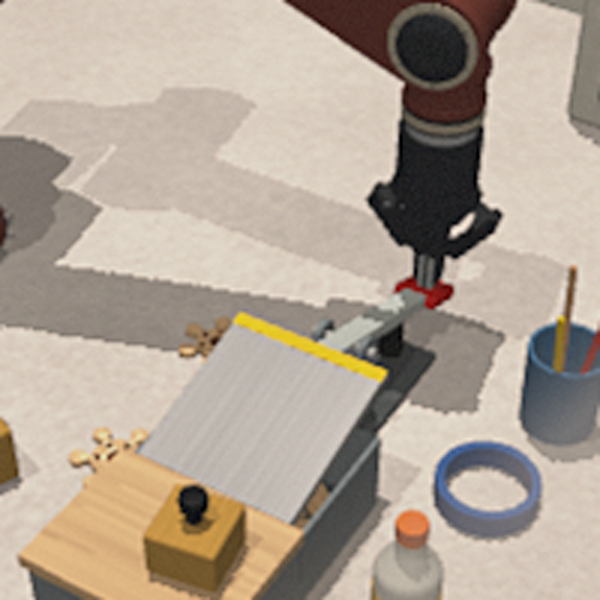

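View pics/w10.png

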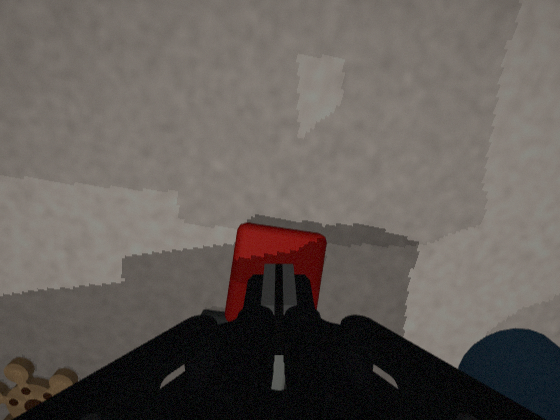

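View pics/t10.png

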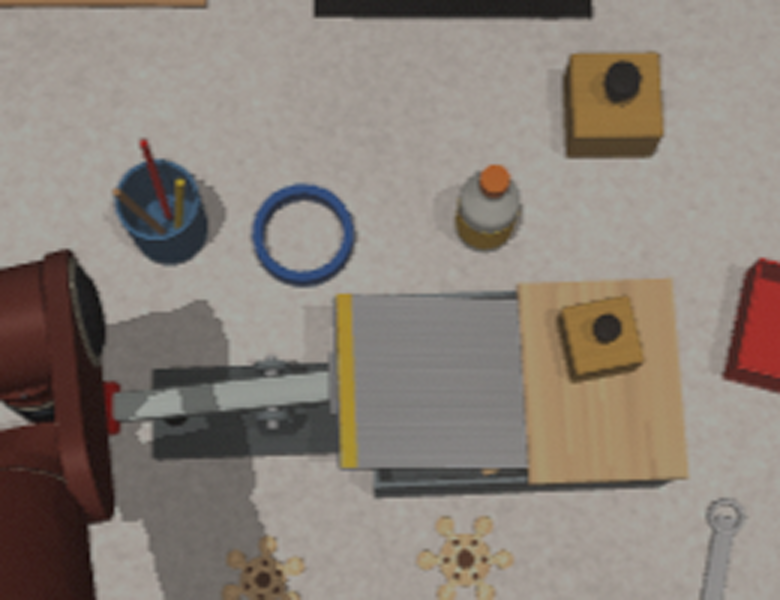

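Run:
```python
from h import *
T=cam("top");S=cam("scene")
t=lambda x,y:(160+(x-1)/3,80+(y-1)/3); s=lambda x,y:(185+(x-1)/3,85+(y-1)/3)
for a,b in (((337,295),(387,372)),((341,467),(237,315))):
    p,e=tri(T,t(*a),S,s(*b)); print(p.round(4),round(e,1))
print("expected free-edge top z", .085+.156*np.sin(.25)+.005*np.cos(.25)); state()
# weight
W=np.array([onz(T,t(*v),.13)[:2] for v in ((560,307),(630,296),(642,362),(573,374))]);print(W.mean(0)); d=W-BO;print("bin y",(d@[-np.sin(BY),np.cos(BY)]).round(4),"bin x",(d@[np.cos(BY),np.sin(BY)]).round(4))
```

```text
[ 0.5904 -0.0192  0.127 ] 2.0
[ 0.451  -0.0249  0.1252] 2.1
expected free-edge top z 0.1284395797522588
t 16.07 pos [0.5136 0.194  0.0528] xang 1.768 F [-7.8 -3.2 20.9] open 0.0 q [ 0.23  0.07  1.93 -0.    1.14  0.03]
[ 0.55706381 -0.22901884]
bin y [-0.0275 -0.0836 -0.0896 -0.0348] bin x [ 0.0516  0.0591  0.0053 -0.0028]
```

The free edge is at z≈0.126 (0.128 expected at the stop). Contact force is steady at 21 N, and the weight's corners are at bin y −28 to −90 mm. I hand the job in.

Run:
```python
from h import *
state(); print(ctrl.finish_job())
```

```text
t 16.07 pos [0.5136 0.194  0.0528] xang 1.768 F [-7.8 -3.2 20.9] open 0.0 q [ 0.23  0.07  1.93 -0.    1.14  0.03]
the job is handed in; nothing more can be done
None
```

I pushed the smallest brass weight, the one on the flap, onto the plywood deck with both fingertips at about 6–9 N. It stayed upright in every picture. I then let it go, pressed the red paddle down to its stop with the closed fingertips, and handed the job in at 16 s while still holding it.

**Last checks:**
- **Weight:** its corners measure 28–90 mm behind the hinge line in the bin's frame, so it is wholly on the deck.
- **Lever:** it stopped moving at TCP height 0.053 m. The force there rose from about 3 N to a steady 21 N, with about 8 N sideways at the fingertips.
- **Flap:** the free edge is at a height of about 0.126 m, against 0.128 m expected with the lever fully down. The gripper was not touching it.
- **Everything else:** in the pictures, the things near the bin show no sign of having moved; I did not measure them.

**Disagreements:** one deck corner I misread in the scene view disagreed by about 19 mm, so I dropped it. The other views agreed to within about 3 mm for the bin and about 7 mm for the weight.

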